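Seat the lid of the chocolate warmer

ROBOT

A 6-joint arm with a two-finger parallel gripper is mounted at the origin on the work surface. World frame = base frame: x ahead of the robot, y to its left, z up, the work surface at z = 0. Lengths are in mm, angles in rad, forces in N, time in s.
With the tool pointing down it reaches from about 400 to 925 mm from the base axis. Payload 12.5 kg.
Tool frame: the origin (TCP) lies midway between the tips of the shut fingers; the grasp point (between the pads) lies 19 mm behind it (ctrl.grip_point_offset is the z of the grasp point in the tool frame, in mm); z points along the fingers, y is the line along which they close (so a half turn about z gives the same grasp; the last joint's range is limited). The gripper opens to 95 mm and grips with 3 to 60 N. Pads are 20 mm wide; open, the fingers measure 119 mm over their backs; the gripper's body (75 mm by 180 mm) begins 59 mm behind the grasp point.
Start: joints at [1.162, 0.491, 1.559, -0, 1.092, -0.106], TCP at [186.354, 596.589, 214.661] pointing down, gripper open.
Joint ranges: [-3.1, 3.1], [-0.84, 2.19], [0.05, 2.79], [-1.13, 4.28], [0.06, 2.93], [-2.69, 2.69]. Speed limits (rad/s): [2.22, 2.22, 2.79, 3.14, 3.14, 3.14].

INTERFACE

Orientations are given as a 3x3 rotation matrix whose columns are the frame's x, y, z axes.
In Python, from station import sensors, imaging, ticket, ctrl gives the robot as it stands.
- The arm moves only by the tool jog_arm, never from a script. Its argument "series" is a list of rows, each a list of 7 numbers: the shift along the tool's x, y, z in units of 25 mm (1.0 is 25 mm), then the turn, a rotation vector about the tool's x, y, z in units of 10 degrees (1.0 is 10 degrees), then the closure in counts, from 0 (fully open) to 255 (shut). A call has 1 to 20 rows; each row is the pose to reach, as a shift and turn from the pose commanded when the call began, along the tool's axes at that moment; what a row does not reach only later rows make up. A row lasts 1/8 s, in which the tool goes at most 62.5 mm and 10.7 degrees, less where a joint would pass 70% of its speed; a pose out of reach is approached as far as the arm can. A call with a gripper value outside its range is refused whole. The fingers move at their own pace and stop on an object; "force" is the grip in N (left out, the last holds). Time passes only in rows, so rows that repeat a pose let the fingers close. It gives the time, the measured TCP pose, the force, the opening and the grip force at its end, in the units of the state.
- sensors.state(): the state, without advancing time (a new reading comes with each control period).
- imaging.snapshot(name): name is "scene" or "top" or "wrist"; returns the picture (420x560x3 uint8, blue, green, red); there is no depth.
- imaging.calibration(name): a dict with "vfov" (degrees; the focal length in pixels is half the picture's height over the tangent of half this angle, whatever the lens; pixels are square), "cx", "cy" (the principal point, pixels), "position" and "rotation" of the camera in the world. Camera axes: x right, y down, z forward; pixel columns grow to the right and rows downward; lengths in mm; the calibration is good to about 2 mm. A picture is of the moment at which its call begins: read the wrist's pose just before it. calibration takes no time and is no camera call; for the wrist camera it gives the pose at the moment of the call.
- ticket.hand_in(): hands the job in; it is judged then, once.
The state is a dict: "clock": time; "q": joint angles; "joint_velocities": joint speeds; "joint_efforts": joint torques, N m; "position": TCP position; "ee_rot": TCP orientation; "force": force on the tool from outside, world axes, zero at the start; "moment": the same for the moment, N m; "width": finger opening in mm; "grip_force": force on a finger pad.
Only numpy, scipy, OpenCV 4.12 (cv2) and the standard library are available. Lean on these libraries where they do the work, as an engineer would, in place of code of your own. Each camera call takes 0.05 s, during which the arm holds its last target. There are 200 camera calls.

TASK

The lid of the wider of the two chocolate-dipping warmers was put back askew: it is standing up on its lugs instead of lying down on its collar. Turn it by its handle until the lugs drop into their slots and the lid lies fully home, level and flat on the collar, then let go; leave the smaller warmer's lid as it is.

Things in the scene. Friction and masses are not known exactly. Their poses are not given: they have to be found in the camera images.
- wide_lid: Lid to seat, the wider one: steel disc 162 mm wide, 5 thick, 0.3-0.6 kg. Origin: centre of its underside, z up. Hidden below: a skirt that keeps it centred in the well, and 3 equal lugs 120 deg apart, 9 mm deep. At first it lies level, lugs on the collar, origin 119 mm above the counter, turned 34 to 72 deg anticlockwise (from above) from home. Home: origin at 110 mm. Turns with light friction.
- wide_handle (a point): Centre of the wide lid's handle, over the lid's centre, 34 mm above the lid's origin; axes as the lid. Black bar along the lid's y axis, 84 mm long, 14 wide, 14 high (underside 27, top 41 mm above the origin), on two 10 mm posts at its ends. While gripped the lid may not drop by itself: let go or push lightly down.
- wide_warmer: Wider warmer, fixed: square grey housing 190 x 190, 100 mm high; its front (-x side, with a knob) faces the robot within 17 deg. Origin: centre of underside, on the counter, z up. On top a round collar, 156 mm wide, top 110 mm up, has 3 slots hidden by the lid. Lid is home with its x, y axes along the warmer's (bar parallel to the front), 12 deg play either way; a third of a turn on fits too.
- small_lid: Lid of the smaller warmer (150 x 150, 90 mm high): steel disc 118 mm wide, bar handle 64 mm long along its y axis, top 41 mm above the origin. Origin: centre of the disc's underside, 100 mm above the counter. Already home: leave it alone. Either warmer may be the left one.
There are look-alikes about, which are no part of the job. What is shaped like the wide_lid but pink is not meant.

How it is judged (in metres and radians):
At the end, for the whole second after the job is handed in: The wide lid lies at rest on its own warmer with its lugs in the slots: underside of the disc less than 113.5 mm above the counter (home is 110, on its lugs 119), level within 3.4 degrees, centred within 12 mm (z of wide_lid in the frame of wide_warmer between 0.105 and 0.1135 m and angle between wide_lid's own z axis and vertical below 0.06 rad and horizontal distance between wide_lid and wide_warmer below 0.012 m and linear speed of wide_lid below 0.02 m/s); the robot touches nothing.
It fails at once if the smaller warmer's lid is moved by more than 15 mm (distance of small_lid from where it was at the start of the episode above 0.015 m).
It fails at once if the smaller warmer's lid is tipped by more than 11 degrees (angle between small_lid's own z axis and vertical above 0.2 rad).
It also fails if it takes over 35 s, if anything falls off the work surface, if the arm or the gripper's body presses on something with over 40 N, if the wrist force passes 120 N, or if a joint passes its speed limit or range.

## Working session

There is one attempt and no reset: what is moved stays moved. The work goes in short steps, Python scripts to look and compute and a tool call to move; the robot and the scene stay as the last step left them, time stands still between calls to the robot, and variables do not carry over. Pictures are saved under pics/ and viewed, at most 10 in all, crops included, and the job is handed in when it is done.

Besides the shell and the picture viewer there is one more tool, called after ">>>" as name(argument=value, ...) on one line, values as JSON. jog_arm: Moves the arm, as the interface text tells. Its arguments: {"type":"object","properties":{"series":{"type":"array","items":{"type":"array","items":{"type":"number"}}},"force":{"type":"number"}},"required":["series"]}

```bash
mkdir -p pics; python3 - <<'E'
from station import sensors, imaging, ctrl
import cv2,numpy as np
s=sensors.state();print(s['clock'],s['position'],s['ee_rot'],s['width'],ctrl.grip_point_offset)
for n in("scene","top"):
    cv2.imwrite(f"pics/{n}0.png",imaging.snapshot(n)); print(n,imaging.calibration(n))
E
```

```text
0.0 [186.23589424 596.3449347  214.05121085] [[-9.54502136e-01  2.98203711e-01 -4.67236206e-04]
 [ 2.98204048e-01  9.54501567e-01 -1.05136178e-03]
 [ 1.32457705e-04 -1.14285880e-03 -9.99999338e-01]] 95.1278427170249 -18.8
scene {'vfov': 51.56437015342253, 'cx': 280.99517810003516, 'cy': 201.11214572161472, 'position': array([1064.784875  , -175.8825135 ,  835.18541037]), 'rotation': array([[ 0.22322748,  0.7731799 , -0.59360116],
       [ 0.97474428, -0.17295794,  0.14127685],
       [ 0.00656439, -0.6101462 , -0.79226165]])}
top {'vfov': 55.24558708448838, 'cx': 275.7131376113126, 'cy': 214.31696534851255, 'position': array([ 395.47595769,  -31.41228188, 1002.33178136]), 'rotation': array([[-0.01943209, -0.9894691 ,  0.14343395],
       [-0.99981017,  0.01943534, -0.00137862],
       [-0.00142359, -0.14343351, -0.98965893]])}
```

View pics/top0.png

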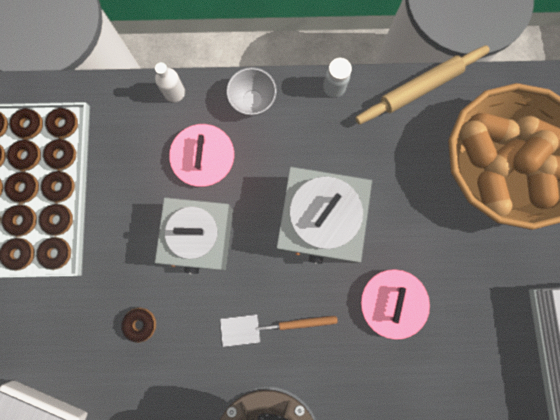

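View pics/scene0.png

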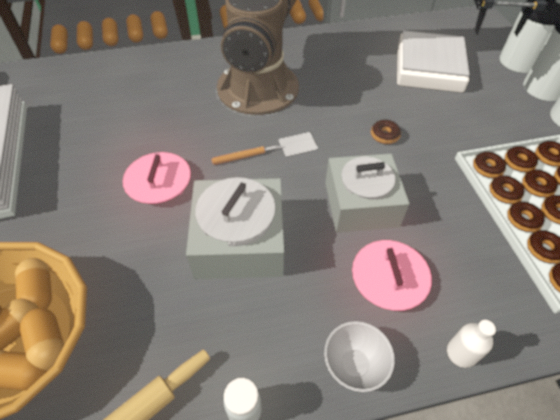

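Candidates in top view: the wide steel lid (326,213) on the larger housing; the small steel lid (190,233); pink lids (202,155) and (395,304). I choose the steel one at (326,213). Now I'll measure it.

```bash
cat > h.py <<'E'
import cv2,numpy as np
def ray(c,uv,z,h=420):
    f=h/2/np.tan(np.radians(c['vfov']/2)); uv=np.atleast_2d(uv).astype(float)
    d=np.c_[(uv[:,0]-c['cx'])/f,(uv[:,1]-c['cy'])/f,np.ones(len(uv))]@np.array(c['rotation']).T
    p=np.array(c['position']); return (p+d*((z-p[2])/d[:,2])[:,None])[:,:2]
def biggest(m,near=None):
    cs,_=cv2.findContours(m.astype(np.uint8),cv2.RETR_EXTERNAL,cv2.CHAIN_APPROX_NONE)
    return max(cs,key=cv2.contourArea)[:,0,:]
def rect(P):
    return cv2.minAreaRect(P.astype(np.float32))
E
python3 - <<'E'
from h import *
from station import imaging
for n,box in(("top",(270,160,380,270)),("scene",(183,170,292,285))):
    im=cv2.imread(f"pics/{n}0.png");c=imaging.calibration(n)
    x0,y0,x1,y1=box;a=im[y0:y1,x0:x1];g=a.max(2)
    L=biggest(g>180 if n=="top" else g>170)+[x0,y0]
    hull=cv2.convexHull(L.astype(np.int32))[:,0]
    print(n,"lid px",cv2.fitEllipse(L), "world",cv2.minEnclosingCircle(ray(c,hull,124).astype(np.float32)))
    m=np.zeros(im.shape[:2],np.uint8);cv2.fillConvexPoly(m,hull,1)
    m=cv2.erode(m,np.ones((7,7)))*(im.max(2)<70)
    B=biggest(m);print("bar",rect(B),rect(ray(c,B,160)))
    hsv=cv2.cvtColor(a,cv2.COLOR_BGR2HSV)
    H=biggest((g>110))+[x0,y0]
    print("housing",rect(H),[ray(c,q,100).round(0).tolist() for q in [cv2.boxPoints(rect(H))]],rect(ray(c,H,100)))
    o=im.copy();cv2.drawContours(o,[L[:,None],],-1,(255,0,0));cv2.drawContours(o,[B[:,None]],-1,(0,0,255));cv2.drawContours(o,[H[:,None]],-1,(0,255,0))
    cv2.imwrite(f"pics/{n}_c.png",cv2.resize(o[y0:y1,x0:x1],None,fx=4,fy=4,interpolation=0))
E
python3 -c "
import cv2,numpy as np
a=cv2.imread('pics/top_c.png');b=cv2.imread('pics/scene_c.png');h=max(a.shape[0],b.shape[0])
p=lambda i:cv2.copyMakeBorder(i,0,h-i.shape[0],0,0,0)
cv2.imwrite('pics/cc.png',cv2.resize(np.hstack([p(a),p(b)]),(800,420)))"
```

```text
top lid px ((326.7101135253906, 212.4819793701172), (69.52217102050781, 92.72534942626953), 148.75067138671875) world ((524.167724609375, -140.48179626464844), 125.48233032226562)
bar ((335.57318115234375, 198.6585693359375), (3.279649019241333, 8.745731353759766), 38.65980529785156) ((548.7862548828125, -160.86961364746094), (6.9635701179504395, 19.070049285888672), 49.90034866333008)
housing ((325.83197021484375, 214.02359008789062), (87.79405212402344, 88.24565887451172), 8.93058967590332) [[[444.0, -31.0], [644.0, -66.0], [608.0, -265.0], [410.0, -224.0]]] ((526.0906982421875, -147.1583251953125), (200.2073974609375, 203.0057830810547), 79.93404388427734)
scene lid px ((233.45309448242188, 215.43408203125), (79.92131805419922, 108.98218536376953), 82.72135925292969) world ((544.2139892578125, -144.95436096191406), 127.2128677368164)Traceback (most recent call last):
  File "<stdin>", line 11, in <module>
  File "h.py", line 8, in biggest
    return max(cs,key=cv2.contourArea)[:,0,:]
           ~~~^^^^^^^^^^^^^^^^^^^^^^^^
ValueError: max() iterable argument is empty
[ WARN:0@0.009] global loadsave.cpp:275 findDecoder imread_('pics/scene_c.png'): can't open/read file: check file path/integrity
Traceback (most recent call last):
AttributeError: 'NoneType' object has no attribute 'shape'
```

```bash
python3 - <<'E'
from h import *
from station import imaging
im=cv2.imread("pics/top0.png")
print(im[213,275:375:4].tolist()); print(im[195:232:3,328].tolist())
im2=cv2.imread("pics/scene0.png");print(im2[215,188:290:4].tolist()); print(im2[185:225:3,234].tolist())
cv2.imwrite("pics/cc.png",cv2.resize(np.hstack([im[160:270,270:380],im2[170:280,183:293]]),(800,400),interpolation=cv2.INTER_CUBIC))
E
```

```text
[[74, 74, 77], [77, 76, 78], [116, 117, 117], [128, 128, 127], [223, 222, 225], [216, 216, 218], [215, 215, 218], [183, 180, 185], [150, 148, 154], [152, 150, 152], [154, 155, 157], [222, 221, 223], [74, 72, 74], [66, 64, 66], [218, 219, 222], [212, 211, 214], [211, 210, 214], [213, 213, 216], [218, 217, 218], [213, 214, 215], [215, 215, 219], [216, 217, 219], [183, 188, 188], [147, 153, 150], [108, 108, 107]]
[[210, 211, 214], [145, 145, 146], [146, 147, 148], [140, 140, 143], [69, 65, 67], [69, 68, 68], [86, 86, 87], [204, 206, 209], [218, 218, 220], [215, 217, 218], [217, 218, 220], [218, 218, 220], [217, 217, 219]]
[[132, 134, 145], [176, 186, 187], [203, 209, 214], [206, 211, 218], [208, 212, 219], [209, 214, 219], [206, 211, 215], [206, 211, 215], [202, 208, 213], [133, 137, 143], [123, 129, 134], [202, 207, 212], [194, 198, 203], [157, 161, 164], [156, 159, 162], [153, 158, 161], [194, 199, 203], [208, 213, 216], [206, 211, 215], [206, 212, 215], [207, 210, 214], [199, 204, 208], [128, 137, 135], [127, 134, 132], [93, 97, 98], [93, 96, 98]]
[[210, 215, 219], [207, 212, 217], [166, 171, 175], [90, 91, 100], [82, 86, 94], [79, 80, 89], [104, 107, 112], [180, 185, 190], [206, 210, 215], [207, 212, 216], [201, 207, 210], [154, 160, 163], [173, 178, 181], [203, 209, 213]]
```

View pics/cc.png

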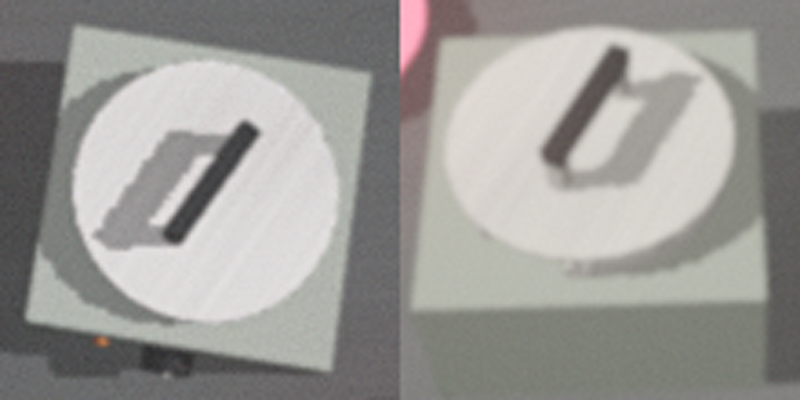

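The crop shows the steel lid with its bar (top pixels ≈(339,195)–(317,226)), askew, on the larger housing with its front knob at (316,259): the right one.

```bash
python3 - <<'E'
from h import *
from station import imaging
for n,box,t in(("top",(270,160,380,270),195),("scene",(183,170,292,285),185)):
    im=cv2.imread(f"pics/{n}0.png");c=imaging.calibration(n)
    x0,y0,x1,y1=box;a=im[y0:y1,x0:x1];g=a.max(2)
    L=biggest(g>t)+[x0,y0];hull=cv2.convexHull(L.astype(np.int32))[:,0]
    print(n,"lid",cv2.minEnclosingCircle(ray(c,hull,124).astype(np.float32)),ray(c,[cv2.fitEllipse(hull)[0]],124))
    m=np.zeros(im.shape[:2],np.uint8);cv2.fillConvexPoly(m,hull,1)
    B=biggest(m*(im.max(2)<112));W=ray(c,B,160)
    l=cv2.fitLine(W.astype(np.float32),2,0,.01,.01).ravel()
    print("bar",rect(B),rect(W),"dir deg",np.degrees(np.arctan2(l[1],l[0])))
from station import sensors
E
```

```text
top lid ((526.5301513671875, -144.75254821777344), 81.02149200439453) [[ 525.53786829 -144.6714548 ]]
bar ((327.1148681640625, 209.93919372558594), (5.928630828857422, 38.594215393066406), 35.53767776489258) ((525.0142822265625, -142.0416717529297), (12.579017639160156, 83.34100341796875), 52.92829895019531) dir deg -36.91964
scene lid ((537.0963745117188, -151.12281799316406), 114.1639633178711) [[ 551.59982524 -155.52497981]]
bar ((233.99998474121094, 199.0), (6.101701736450195, 36.055511474609375), 33.690067291259766) ((532.803466796875, -143.72708129882812), (13.276813507080078, 82.45709228515625), 52.70088577270508) dir deg -36.687702
```

```bash
python3 - <<'E'
import numpy as np
from station import sensors
s=sensors.state();R=np.array(s['ee_rot']);p=np.array(s['position'])
for t in([420,230,215],[525.5,-143,215],[525.5,-143,134]):print((R.T@(np.array(t)-p)/25).round(3))
print(np.degrees(np.arctan2(R[1,1],R[0,1])))
E
```

```text
[-13.294 -11.202  -0.026]
[-2.1771e+01 -2.4185e+01 -1.5000e-02]
[-21.771 -24.182   3.225]
72.65218316615363
```

>>> jog_arm(series=[[-2.0,-1.6,0,0,0,0,0],[-3.9,-3.2,0,0,0,0.2,0],[-5.8,-4.8,0,0,0,0.5,0],[-7.7,-6.4,0,0,0,0.8,0],[-9.6,-8.0,0,0,0,1.1,0],[-11.5,-9.6,0,0,0,1.4,0],[-13.3,-11.2,0,0,0,1.6,0],[-14.7,-13.2,0,0,0,1.7,0],[-16.1,-15.3,0,0,0,1.8,0],[-17.5,-17.5,0,0,0,1.96,0],[-18.9,-19.7,0,0,0,1.96,0],[-20.3,-21.9,0,0,0,1.96,0],[-21.4,-23.6,0,0,0,1.96,0],[-21.77,-24.18,0,0,0,1.96,0],[-21.77,-24.18,0,0,0,1.96,0],[-21.77,-24.18,0,0,0,1.96,0]])

```text
clock: 2.1
position: [525.2, -141.3, 214.5]
ee_rot: [[-0.8, 0.6, -0.001], [0.6, 0.8, 0.001], [0.001, 0.0, -1.0]]
force: [0.6, 0.1, 0.1]
width: 95.2
grip_force: 0.0
```

```bash
python3 - <<'E'
from h import *
from station import imaging,sensors
s=sensors.state();c=imaging.calibration("wrist");im=imaging.snapshot("wrist");cv2.imwrite("pics/w1.png",im)
print(s['clock'],s['position'],np.degrees(np.arctan2(s['ee_rot'][1][1],s['ee_rot'][0][1])),s['force'],s['q'])
import json;json.dump({k:np.array(v).tolist() for k,v in c.items()},open("w1.json","w"));print(c)
E
```

```text
2.1 [ 525.18570095 -141.28557821  214.54928741] 53.1148201582118 [0.64074375 0.0510784  0.08519229] [-3.84403064e-01  3.76302247e-01  1.75816362e+00  3.16632177e-04
  1.00781890e+00 -1.31160067e+00]
{'vfov': 62.40772989968348, 'cx': 284.19046884208393, 'cy': 208.02987267377148, 'position': array([468.43953443, -98.3733699 , 385.13830286]), 'rotation': array([[ 0.60118446,  0.7722974 ,  0.2052656 ],
       [ 0.79910893, -0.58148357, -0.15264918],
       [ 0.001468  ,  0.25579989, -0.96672864]])}
```

View pics/w1.png

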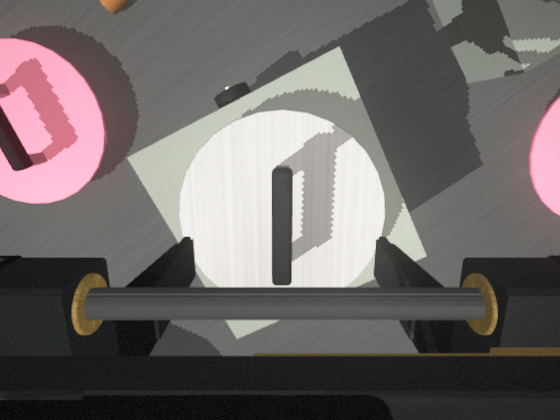

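The wrist view shows the bar upright at (282,226), midway between the finger tips (188 and 382), with the knob at (232,95) and the housing corners at (340,47), (128,158) and (425,255).

```bash
python3 - <<'E'
from h import *
import json
c=json.load(open("w1.json"));im=cv2.imread("pics/w1.png")
m=np.zeros((420,560));m[155:284,262:302]=im[155:284,262:302].max(2)<90
B=biggest(m);print(rect(B),rect(ray(c,B,160)))
P=ray(c,[[340,47],[128,158],[425,255]],100);print(P)
for a,b in((1,0),(2,0)):
    d=P[a]-P[b];print(np.linalg.norm(d),np.degrees(np.arctan2(d[1],d[0])))
print((P[1]+P[2])/2)
E
```

```text
((281.5, 225.5), (115.0, 19.0), 90.0) ((526.5254516601562, -143.7692413330078), (13.257568359375, 82.32244873046875), 52.52988052368164)
[[ 453.55195845  -33.72505662]
 [ 418.18109493 -220.10093735]
 [ 638.04596096  -69.866249  ]]
189.70257484533388 -100.74593391110774
188.00059241027319 -11.083524095383174
[ 528.11352794 -144.98359317]
```

>>> jog_arm(series=[[-0.11,-0.05,1.2,0,0,0,0],[-0.11,-0.05,2.2,0,0,0,0],[-0.11,-0.05,2.9,0,0,0,0],[-0.11,-0.05,3.16,0,0,0,0],[-0.11,-0.05,3.16,0,0,0,0],[-0.11,-0.05,3.16,0,0,0,255],[-0.11,-0.05,3.16,0,0,0,255],[-0.11,-0.05,3.16,0,0,0,255],[-0.11,-0.05,3.16,0,0,0,255],[-0.11,-0.05,3.16,0,0,0,255],[-0.11,-0.05,3.16,0,0,0,255],[-0.11,-0.05,3.16,0,0,0,255]], force=15)

```text
clock: 3.65
position: [527.0, -145.4, 135.6]
ee_rot: [[-0.799, 0.601, -0.0], [0.601, 0.799, 0.0], [0.0, 0.0, -1.0]]
force: [-0.2, 0.7, 0.1]
width: 30.4
grip_force: 0.0
```

Still closing at 30 mm; wait, then turn.

>>> jog_arm(series=[[0,0,0,0,0,0,255],[0,0,0,0,0,0,255],[0,0,0,0,0,0,255],[0,0,0,0,0,0,255],[0,0,0,0,0,0,255]])

```text
clock: 4.28
position: [527.1, -145.3, 135.6]
ee_rot: [[-0.799, 0.601, 0.0], [0.601, 0.799, 0.0], [0.0, 0.0, -1.0]]
force: [1.0, -0.6, -0.5]
width: 13.7
grip_force: 15.0
```

>>> jog_arm(series=[[0,0,0,0,0,0.6,255],[0,0,0,0,0,1.2,255],[0,0,0,0,0,1.8,255],[0,0,0,0,0,2.4,255],[0,0,0,0,0,3.0,255],[0,0,0,0,0,3.6,255],[0,0,0,0,0,4.2,255],[0,0,0,0,0,4.8,255],[0,0,0,0,0,5.4,255],[0,0,0,0,0,5.9,255],[0,0,0,0,0,6.37,255],[0,0,0,0,0,6.37,255],[0,0,0,0,0,6.37,255]])

```text
clock: 5.9
position: [526.9, -145.3, 135.4]
ee_rot: [[0.183, 0.983, -0.0], [0.983, -0.183, 0.0], [0.0, -0.0, -1.0]]
force: [-0.6, 0.0, -3.8]
width: 13.9
grip_force: 15.0
```

The −3.8 N wrist force is the lid's weight hanging, so the lugs are over the slots. I'll lower it 9 mm, release and rise.

>>> jog_arm(series=[[0,0,0.1,0,0,0,255],[0,0,0.2,0,0,0,255],[0,0,0.3,0,0,0,255],[0,0,0.36,0,0,0,255],[0,0,0.36,0,0,0,255]])

```text
clock: 6.52
position: [527.0, -145.3, 126.6]
ee_rot: [[0.185, 0.983, 0.0], [0.983, -0.185, 0.0], [0.0, 0.0, -1.0]]
force: [0.4, 0.2, -3.3]
width: 13.8
grip_force: 15.0
```

>>> jog_arm(series=[[0,0,0,0,0,0,100],[0,0,0,0,0,0,100],[0,0,0,0,0,0,100],[0,0,0,0,0,0,100],[0,0,0,0,0,0,60],[0,0,0,0,0,0,60],[0,0,-1,0,0,0,60],[0,0,-2.5,0,0,0,60],[0,0,-4,0,0,0,60],[0,0,-4,0,0,0,60]])

```text
clock: 7.78
position: [527.9, -145.7, 229.1]
ee_rot: [[0.185, 0.983, 0.005], [0.983, -0.185, -0.002], [-0.001, 0.005, -1.0]]
force: [0.2, 0.3, 0.3]
width: 72.6
grip_force: 0.0
```

```bash
python3 - <<'E'
from h import *
from station import imaging,sensors
s=sensors.state();c=imaging.calibration("wrist");im=imaging.snapshot("wrist");cv2.imwrite("pics/w2.png",im)
im2=imaging.snapshot("scene");cv2.imwrite("pics/s2.png",im2)
print(s['clock'],s['position'],s['force'],s['width'])
import json;json.dump({k:np.array(v).tolist() for k,v in c.items()},open("w2.json","w"))
E
```

```text
7.775 [ 527.92882027 -145.66195406  229.12394685] [0.22443534 0.32514185 0.32050354] 72.60624544402938
```

View pics/w2.png

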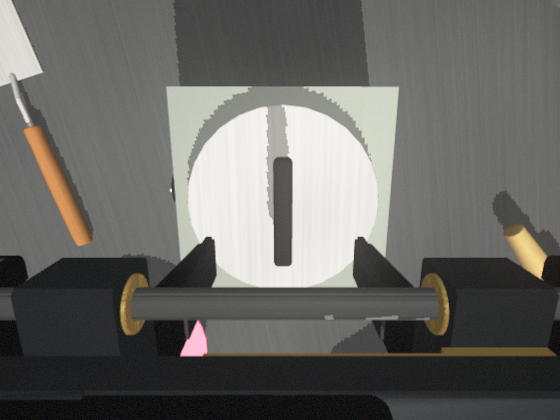

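The wrist view shows the bar (283,212) square to the housing and parallel to its front. I'll check the lid's height by apparent diameter and bar triangulation.

```bash
python3 - <<'E'
from h import *
import json
from station import imaging
c=json.load(open("w2.json"));im=cv2.imread("pics/w2.png")
g=im.max(2);row=np.array([np.flatnonzero(g[v,185:382]>205)[[0,-1]]+185 for v in range(188,206,2)]);print(np.median(row,0))
u=np.median(row,0)
for z in(115,124):print(z,np.diff(ray(c,[[u[0]-.5,197],[u[1]+.5,197]],z),axis=0))
m=np.zeros((420,560));m[150:272,264:302]=g[150:272,264:302]<90
B=biggest(m);w=cv2.boundingRect(B);print("bar px",w)
for z in(151,160):print(z,rect(ray(c,B,z)))
# scene: compare bar pixel with the two hypotheses
s=imaging.calibration("scene");im2=cv2.imread("pics/s2.png")
cv2.imwrite("pics/s2c.png",cv2.resize(im2[150:300,170:310],None,fx=4,fy=4,interpolation=cv2.INTER_CUBIC))
E
```

```text
[188. 381.]
115 [[160.47938682 -30.57080892]]
124 [[155.40431042 -29.60402313]]
bar px (274, 158, 18, 107)
151 ((528.2108764648438, -143.44056701660156), (81.88682556152344, 12.532017707824707), 78.85881805419922)
160 ((528.6768798828125, -140.95822143554688), (78.92217254638672, 12.078323364257812), 78.85881805419922)
```

View pics/s2c.png

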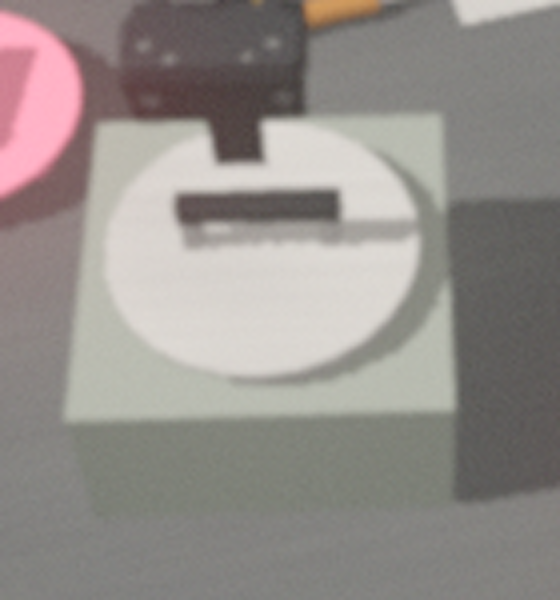

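The scene crop shows the lid level and low on its collar, with the bar parallel to the front. The measured sizes (disc 163 mm, bar 82 mm) match the home height, not the raised one.

```bash
python3 -c "
from station import ticket;print(ticket.hand_in())"
```

```text
the job is handed in; nothing more can be done
None
```

I turned the wide lid about 64° clockwise, lowered it 9 mm into its slots and let go; the pictures show it level at home height, the small lid was not touched, and I handed the job in at about 8 s (no verdict was shown).

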